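Wind an overrun pouch labeller back and set it to the green mark

TASK

The load dial on the sterile-pouch labeller has been wound too far. Slide the red release away to free the pawl, turn the dial back until it rests gently on its home stop, and draw the release fully back so the pawl rides on the wheel again; then advance the dial clockwise one click at a time, pausing at each, to the third click (near the green mark), ease it back until it rests on the pawl, and let go. Never force the dial against the pawl or the stop, use a light grip, and leave the jug, cassette and tub alone.

Things in the scene. Friction and masses are not known exactly. Their poses are not given: they have to be found in the camera images.
- labeller: White box, mint top, 240 x 270 x 70 mm, bolted down; origin at the centre of its underside, z up, its front faces its own -x. On its top: dial (axis at x 0, y +50 mm), pawl, release slide, home stop; a half-sunk paper roll along y at x +85 mm rises 15 mm above the top. All offsets in these notes are in this frame, heights are above the table.
- dial: Brass ratchet wheel (15 teeth, tip radius 40 mm, height 74 to 85 mm) with a black grip bar across it, 56 mm long, 16 mm thick, height 91 to 123 mm, on a hub of radius 24 mm up to 92 mm. The bar's end at the dial's own -x is red: the pointer. Origin on the axis at the box top. Turning friction 0.04 N m; a click takes about 0.1 N m more.
- dial_turn (a joint): dial angle, rad, growing clockwise seen from above (forward); 0 on the home stop, limit 2.35. With the pawl in, the dial clicks as it reaches about 0.22 (click 1), 0.64 (2), 1.06 (3), 0.419 apart, but all up to 0.18 earlier or later as the pawl is set; turned back from ahead it is stopped by the pawl where it clicked. No spring turns it: it stays where it is left.
- dial_grip (a point): on the dial axis at height 115 mm: the middle of the bar, 8 mm below its top; its x axis lies along the bar.
- dial_pointer (a point): top of the bar's red end, 28 mm from the axis, height 123 mm. At home it points to the labeller's -x. Marks it points at, on the box top 57 mm from the axis, clockwise: large black dot = home, two small grey dots = clicks 1 and 2, large green dot = click 3, small grey dot = click 4 (clicks come up to 10 mm off their dots).
- pawl_lift (a joint): how far the spring pawl is drawn out of the wheel, m: 0 in, 0.0045 on a tooth tip, 0.009 held free. A 10 mm steel bar along y near x 0 on the dial's -y side; its nose drops behind a tooth (a click) and lets the wheel go only clockwise. At home it may ride up a ramp (to 0.0045). Spring 1.8 N. Its setting along x is clamped up to 6.5 mm off the middle: feel for the clicks.
- home_stop: fixed steel pin, 8 mm across, 16 mm high on the box top at x 0, y +98 mm, 48 mm from the dial's axis; a steel lug on the wheel meets it at home. Pin and pawl (which holds the wheel 38 mm from its axis) take no more than 13 N: 0.5 N m on the dial is already too much.
- release_travel (a joint): travel of the red release slide along the labeller's +x (away from its front), m: 0 = pawl in, 0.040 = end. Its wedge draws the pawl out between about 0.005 and 0.035; beyond 0.036 the pawl is fully free. It stays where it is left. Friction 2.5 N, up to about 7 N with the wedge working; hard ends at both limits.
- release_handle (a point): the grip of the red release slide, a block 16 mm (x) by 26 mm (y), from 92 to 126 mm above the table; this point is its axis at 120 mm above the table; at travel 0 it is at x -90 mm, y -40 mm of the labeller.
- water_jug: white round bottle with red cap, 104 mm across, 200 mm high; leave alone.
- cassette: open steel instrument cassette, 190 x 130 x 28 mm; leave alone.
- tub: white tub with yellow band, 72 mm across, 85 mm high, behind the labeller; leave alone.

How it is judged:
By the outcome, as a careful person would: the job done as asked, in the order asked, and still so for the second after the job is handed in, with the robot touching nothing.
It also fails if it takes over 72 s, if anything falls off the work surface, if the arm or the gripper's body presses on something with over 40 N, if the wrist force passes 120 N, or if a joint passes its speed limit or range.

ROBOT

A 6-joint arm with a two-finger parallel gripper is mounted at the origin on the work surface. World frame = base frame: x ahead of the robot, y to its left, z up, the work surface at z = 0. Lengths are in m, angles in rad, forces in N, time in s.
With the tool pointing down it reaches from about 0.4 to 0.925 m from the base axis. Payload 12.5 kg.
Tool frame: the origin (TCP) lies where the fingers leave the gripper's body, on its centre line; the fingertips stand robot.tip_extent ahead of it and the grasp point (between the pads) lies 59 mm ahead of it (robot.tip_extent is the distance from the TCP to the fingertips, in m); z points along the fingers, y is the line along which they close (so a half turn about z gives the same grasp; the last joint's range is limited). The gripper opens to 95 mm and grips with 3 to 60 N. Pads are 20 mm wide; open, the fingers measure 119 mm over their backs; the gripper's body (75 mm by 180 mm) begins 59 mm behind the grasp point.
Start: joints at [1.016, 0.491, 1.559, -0, 1.092, -0.106], TCP at [0.271, 0.563, 0.292] pointing down, gripper open.
Joint ranges: [-3.1, 3.1], [-0.84, 2.19], [0.05, 2.79], [-1.13, 4.28], [0.06, 2.93], [-2.69, 2.69]. Speed limits (rad/s): [2.22, 2.22, 2.79, 3.14, 3.14, 3.14].

INTERFACE

Orientations are given as a unit quaternion [x, y, z, w].
In Python, from workcell import robot gives the robot as it stands.
- The arm moves only by the shell command python3 -m handwheel 'ROWS'. ROWS is JSON, a list that holds one entry, the list of rows, each a list of 7 numbers: the shift along the tool's x, y, z in cm, then the turn, a rotation vector about the tool's x, y, z in degrees, then the closure in counts, from 0 (fully open) to 255 (shut). In form: [[[x, y, z, ax, ay, az, jaw], ...]]. A call has 1 to 10 rows; each row shifts and turns the commanded pose from where the row before left it, along the tool's axes as they then stand; what a row does not reach is not made up. A row lasts 1/8 s, in which the tool goes at most 62.5 mm and 10.7 degrees, less where a joint would pass 70% of its speed; a pose out of reach is approached as far as the arm can. A call with a gripper value outside its range is refused whole. The fingers move at their own pace and stop on an object; the grip force is fixed at half the most. Time passes only in rows, so rows that do not move let the fingers close. It gives the time, the measured TCP pose, the force, the opening and the grip force at its end, in the units of the state.
- robot.observe(): the state, without advancing time (a new reading comes with each control period).
- robot.read_camera(name): name is "scene" or "side" or "wrist"; returns a dict with "frame" (384x512x3 uint8, red, green, blue), "range_z" (384x512 float32, m along the optical axis (not along the pixel's ray), 0 where there is no reading), "K" (3x3 intrinsics, pixels), "extrinsics" (4x4, takes a point from world to camera coordinates). Camera axes: x right, y down, z forward; pixel columns grow to the right and rows downward; lengths in m; the calibration is good to about 2 mm. A picture is of the moment at which its call begins.
- robot.hand_in(): hands the job in; it is judged then, once.
The state is a dict: "time": time; "joints": joint angles; "joint_vel": joint speeds; "tau": joint torques, N m; "eef_pos": TCP position; "tcp_rot": TCP orientation; "wrist_force": force on the tool from outside, world axes, zero at the start; "torque": the same for the moment, N m; "width": finger opening in m; "gripper_force": force on a finger pad.
Only numpy, scipy, OpenCV 4.12 (cv2) and the standard library are available. Lean on these libraries where they do the work, as an engineer would, in place of code of your own. Each camera call takes 0.05 s, during which the arm holds its last target. There are 200 camera calls.

## Working session

There is one attempt and no reset: what is moved stays moved. The work goes in short steps, Python scripts to look and compute and a shell command to move; the robot and the scene stay as the last step left them, time stands still between calls to the robot, and variables do not carry over. Pictures are saved under pics/ and viewed, at most 10 in all, crops included, and the job is handed in when it is done.

```bash
mkdir -p pics; ls; cat > h.py <<'E'
import numpy as np,cv2
from workcell import robot
from scipy.spatial.transform import Rotation as R
def cam(n,save=None):
    c=robot.read_camera(n)
    if save: cv2.imwrite('pics/'+save,c['frame'][:,:,::-1])
    return c
def ray(c,u,v,z):
    E=np.array(c['extrinsics']);K=np.array(c['K'])
    d=E[:3,:3].T@np.linalg.inv(K)@[u,v,1];o=-E[:3,:3].T@E[:3,3]
    return o+d*(z-o[2])/d[2]
def pts(c):
    E=np.array(c['extrinsics']);K=np.array(c['K']);Z=c['range_z']
    v,u=np.mgrid[:Z.shape[0],:Z.shape[1]]
    P=np.stack([(u-K[0,2])/K[0,0]*Z,(v-K[1,2])/K[1,1]*Z,Z],-1)
    return (P-E[:3,3])@E[:3,:3]
E
python3 - <<'E'
from h import *
ims=[cam(n)['frame'] for n in('scene','side')]
cv2.imwrite('pics/a.png',ims[0][:,:,::-1]);cv2.imwrite('pics/b.png',ims[1][:,:,::-1])
s=robot.observe();print(s,robot.tip_extent,R.from_quat(s['tcp_rot']).as_matrix().round(3))
E
```

```text
pics
{'time': 0.1, 'joints': array([ 1.01639639e+00,  4.91514568e-01,  1.55939905e+00,  1.47736561e-05,
        1.09169925e+00, -1.05595845e-01]), 'joint_vel': array([ 5.13961843e-04, -1.15256959e-04, -6.96785712e-04, -7.09007151e-05,
        1.19352078e-03, -3.03222581e-04]), 'tau': array([ 1.92619955e-03, -6.13627410e+01, -2.58600533e+01,  6.93244231e-02,
        4.70216037e-02, -4.57118119e-05]), 'eef_pos': array([0.2710807 , 0.56299606, 0.29170702]), 'tcp_rot': array([ 2.22526736e-01,  9.74926454e-01, -4.80458710e-04, -1.71495113e-04]), 'wrist_force': array([ 0.5658163 , -0.44203367,  0.78688089]), 'torque': array([-0.04395366,  0.03421993,  0.02507289]), 'gripper_force': 0.0, 'width': 0.09535059808241049} 0.0776 [[-0.901  0.434 -0.001]
 [ 0.434  0.901 -0.001]
 [ 0.    -0.001 -1.   ]]
```

View pics/a.png

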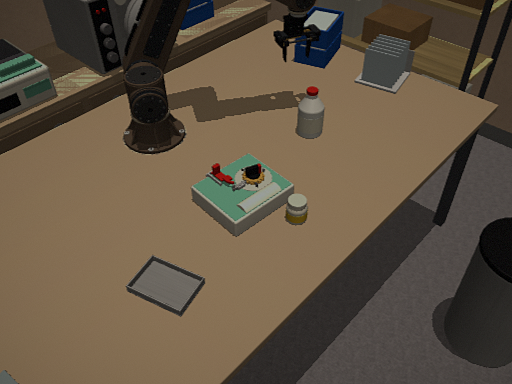

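View pics/b.png

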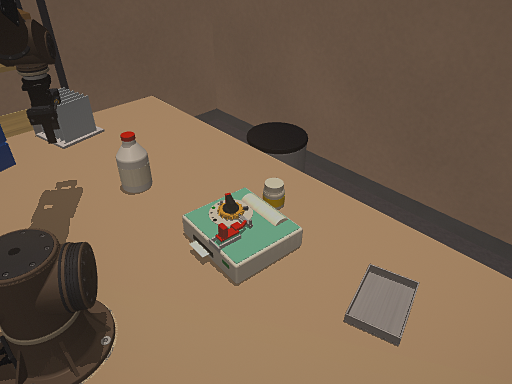

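The scene view shows the labeller around (243,193), with the red release near (220,176), the dial near (254,174), the paper roll at (260,197) and the jug at (311,115). In the side view the release is near (229,232) and the dial near (231,207). Next I measure the box top.

```bash
python3 - <<'E'
from h import *
for n in('scene','side'):
    c=cam(n);P=pts(c);f=c['frame'];hsv=cv2.cvtColor(f,cv2.COLOR_RGB2HSV)
    m=(hsv[...,0]>65)&(hsv[...,0]<95)&(hsv[...,1]>50)&(abs(P[...,2]-.07)<.012)&(P[...,0]>.2)
    v,u=np.nonzero(m);q=np.array([ray(c,a,b,.07)[:2] for a,b in zip(u,v)])
    r=cv2.minAreaRect(q.astype(np.float32)*1000);print(n,m.sum(),r,P[m][:,2].mean())
    red=((hsv[...,0]<6)|(hsv[...,0]>174))&(hsv[...,1]>150)&(f[...,0]>90)&(P[...,2]>.06)&(P[...,2]<.14)
    k,l,st,ce=cv2.connectedComponentsWithStats(red.astype(np.uint8))
    for i in range(1,k):
        if st[i,4]>6: print(st[i],P[l==i].mean(0).round(3),P[l==i].min(0).round(3),P[l==i].max(0).round(3))
    w=(hsv[...,1]<60)&(f[...,0]>120)&(P[...,2]>.05)&(P[...,2]<.25)&(P[...,0]>.2)
    k,l,st,ce=cv2.connectedComponentsWithStats(w.astype(np.uint8))
    for i in range(1,k):
        if st[i,4]>40: print('w',st[i],np.median(P[l==i],0).round(3))
E
```

```text
scene 1775 ((612.1087036132812, 889.5089111328125), (2096.7255859375, 227.52667236328125), 84.90050506591797) 0.07062418320804542
[212 163   8   5  22] [ 0.44  -0.062  0.126] [ 0.429 -0.075  0.12 ] [ 0.452 -0.049  0.132]
[257 164   4   3   7] [0.546 0.04  0.124] [0.538 0.036 0.119] [0.552 0.045 0.128]
[215 172  19  11  99] [ 0.477 -0.061  0.094] [ 0.442 -0.078  0.086] [ 0.522 -0.042  0.101]
w [300  97  24  16 284] [0.479 0.416 0.143]
w [ 191  168  103   56 1024] [ 0.618 -0.032  0.073]
w [234 170  10  15  89] [ 0.495 -0.01   0.072]
w [288 194  19  13 197] [0.728 0.029 0.085]
side 2371 ((529.880126953125, -26.848220825195312), (253.55198669433594, 224.4092254638672), 85.4193115234375) 0.07059686834145433
[225 193   6   3  10] [0.542 0.043 0.123] [0.534 0.038 0.121] [0.547 0.049 0.125]
[216 220  31  22 238] [ 0.458 -0.063  0.101] [ 0.42  -0.077  0.086] [ 0.52  -0.044  0.131]
w [116 142  31  21 460] [0.438 0.414 0.142]
w [265 178  19  11 161] [0.723 0.03  0.085]
w [266 189  18   8  62] [0.705 0.004 0.059]
w [234 192  56  34 711] [ 0.601 -0.03   0.081]
w [209 200  32  27 233] [0.495 0.033 0.072]
w [182 213  59  36 182] [0.419 0.001 0.069]
w [220 226  82  42 344] [ 0.478 -0.155  0.067]
```

```bash
python3 -m handwheel '[[[-4.4,-4.3,-1,0,0,0,0],[-4.4,-4.3,-1,0,0,0,0],[-4.4,-4.3,-1,0,0,0,0],[-4.4,-4.3,-1,0,0,0,0],[-4.4,-4.3,0,0,0,0,0],[-4.4,-4.3,0,0,0,0,0],[-4.4,-4.3,0,0,0,0,0],[-4.4,-4.3,0,0,0,0,0],[-4.4,-4.3,0,0,0,0,0],[-4.4,-4.3,0,0,0,0,0]]]'
python3 -m handwheel '[[[0,0,0,0,0,10,0],[0,0,0,0,0,10,0],[0,0,0,0,0,10,0],[0,0,0,0,0,10,0],[0,0,0,0,0,10,0],[0,0,0,0,0,10,0],[0,0,0,0,0,9,0],[0,0,0,0,0,0,0]]]'
python3 - <<'E'
from h import *
cam('wrist','w1.png');print(robot.observe()['joints'])
E
```

```text
time: 1.45
eef_pos: [0.4813, -0.0173, 0.3324]
tcp_rot: [0.223, 0.975, 0.0, 0.0]
wrist_force: [-0.1, 0.8, 0.4]
width: 0.0952
gripper_force: 0.0
time: 2.45
eef_pos: [0.481, -0.0152, 0.3322]
tcp_rot: [0.735, 0.678, 0.0, -0.0]
wrist_force: [0.2, 0.8, -0.4]
width: 0.095
gripper_force: 0.0
[-1.69019796e-01  2.41434422e-01  1.84467351e+00  8.04851568e-05
  1.05563587e+00 -9.02288592e-02]
```

View pics/w1.png

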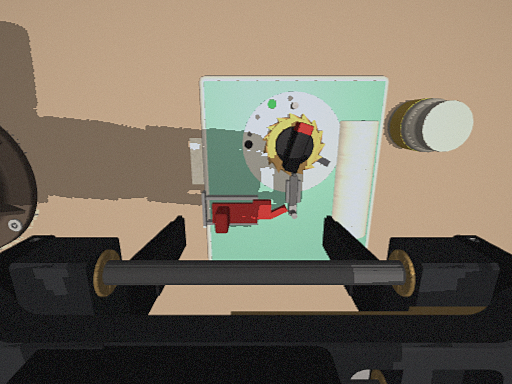

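The wrist view shows the home dot at (249,144), green dot at (272,103), pointer end at (305,127), dial centre near (294,147) and the handle top near (221,218). I'll measure from this view.

```bash
cat > m.py <<'E'
from h import *
c=cam('wrist');P=pts(c);f=c['frame'];hsv=cv2.cvtColor(f,cv2.COLOR_RGB2HSV)
H,S,V=[hsv[...,i].astype(int) for i in range(3)]
def blobs(m,name,z,mn=8):
    k,l,st,ce=cv2.connectedComponentsWithStats(m.astype(np.uint8))
    for i in range(1,k):
        if st[i,4]>=mn: print(name,st[i],ce[i].round(1),'ray',ray(c,*ce[i],z).round(4),'depth',np.median(P[l==i],0).round(4))
red=((H<8)|(H>172))&(S>150)&(V>60)
blobs(red&(P[...,2]>.118)&(P[...,2]<.135),'redhi',.125)
blobs((H>45)&(H<75)&(S>170)&(abs(P[...,2]-.072)<.01),'green',.0715)
blobs((V<45)&(abs(P[...,2]-.072)<.006),'black',.0715,15)
m=(H>65)&(H<95)&(S>40)&(abs(P[...,2]-.07)<.01)
v,u=np.nonzero(m);q=np.array([ray(c,a,b,.07)[:2] for a,b in zip(u,v)])
print(cv2.minAreaRect(q.astype(np.float32)*1000))
b=(P[...,2]>.112)&(P[...,2]<.135)&(np.hypot(P[...,0]-.534,P[...,1]-.023)<.045)
v,u=np.nonzero(b);q=np.array([ray(c,a,d,.123)[:2] for a,d in zip(u,v)]);print('bar',b.sum(),cv2.minAreaRect(q.astype(np.float32)*1000))
y=(H>15)&(H<35)&(S>110)&(P[...,2]>.07)&(P[...,2]<.1)
v,u=np.nonzero(y)
if len(u): q=np.array([ray(c,a,d,.085)[:2] for a,d in zip(u,v)]);print('wheel',len(u),cv2.minEnclosingCircle(q.astype(np.float32)*1000))
E
python3 m.py
```

```text
redhi [297 123  17  13 141] [305.1 128.6] ray [0.5424 0.0442 0.125 ] depth [0.5427 0.0441 0.1233]
redhi [214 211  14  22 264] [220.9 221.8] ray [ 0.4384 -0.0575  0.125 ] depth [ 0.4385 -0.057   0.1259]
black [245 141   7   8  42] [248.2 144.1] ray [0.4774 0.0271 0.0715] depth [0.4773 0.0273 0.0723]
((530.876953125, -23.361083984375), (246.45777893066406, 225.95703125), 85.52593231201172)
bar 781 ((533.2540283203125, 23.637435913085938), (56.064781188964844, 18.02556037902832), 67.02354431152344)
wheel 1185 ((534.2767944335938, 23.002906799316406), 38.889705657958984)
```

```bash
python3 -m handwheel '[[[-2.3,-2,0,0,0,0,120],[-2.35,-1.95,0,0,0,0,120],[0,0,4,0,0,0,120],[0,0,4,0,0,0,120],[0,0,3.5,0,0,0,120],[0,0,2,0,0,0,120],[0,0,1.6,0,0,0,120],[0,0,0,0,0,0,120],[0,0,0,0,0,0,120]]]'
python3 - <<'E'
from h import *
cam('side','s2.png')
E
```

```text
time: 3.68
eef_pos: [0.4381, -0.0583, 0.1817]
tcp_rot: [0.735, 0.678, 0.0, 0.0]
wrist_force: [-0.0, 0.3, 0.1]
width: 0.0502
gripper_force: 0.0
```

View pics/s2.png

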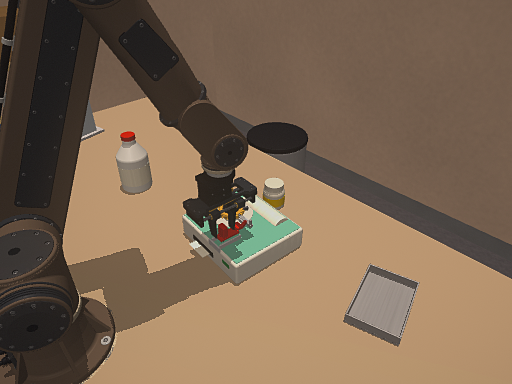

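The fingers straddle the red handle at about (229,228) and nothing is pressed. I close gently.

```bash
python3 -m handwheel '[[[0,0,0,0,0,0,200],[0,0,0,0,0,0,208],[0,0,0,0,0,0,213],[0,0,0,0,0,0,214],[0,0,0,0,0,0,214],[0,0,0,0,0,0,214]]]'
```

```text
time: 4.47
eef_pos: [0.4376, -0.0582, 0.1812]
tcp_rot: [0.736, 0.677, -0.0, -0.0]
wrist_force: [-2.3, -0.4, 1.4]
width: 0.016
gripper_force: 30.0
```

```bash
python3 -m handwheel '[[[0,0.5,0,0,0,0,210],[0,0.6,0,0,0,0,210],[0,0.6,0,0,0,0,210],[0,0.6,0,0,0,0,210],[0,0.6,0,0,0,0,210],[0,0.5,0,0,0,0,210],[0,0.3,0,0,0,0,210],[0,0.1,0,0,0,0,210],[0,0,0,0,0,0,210]]]'
```

```text
time: 5.6
eef_pos: [0.4759, -0.0614, 0.1812]
tcp_rot: [0.736, 0.677, 0.0, 0.0]
wrist_force: [-1.1, 1.2, -0.1]
width: 0.0168
gripper_force: 0.7
```

```bash
python3 -m handwheel '[[[0,0.1,0,0,0,0,210],[0,0,0,0,0,0,210]]]'
python3 -m handwheel '[[[0,-0.05,0,0,0,0,150],[0,0,0,0,0,0,120],[0,0,0,0,0,0,120],[0,0,-4,0,0,0,120],[0,0,-5,0,0,0,120],[-1,0,-5.5,0,0,0,100],[0,0,0,0,0,0,100]]]'
python3 m.py; python3 -c "
from h import *
c=cam('wrist');cv2.imwrite('pics/w3.png',cv2.resize(c['frame'][60:300,150:450,::-1],(750,600)))"
```

```text
time: 5.85
eef_pos: [0.4767, -0.0615, 0.1812]
tcp_rot: [0.736, 0.677, 0.0, 0.0]
wrist_force: [-2.5, 1.7, 0.7]
width: 0.0171
gripper_force: 1.3
time: 6.72
eef_pos: [0.4762, -0.072, 0.3298]
tcp_rot: [0.736, 0.677, 0.002, 0.003]
wrist_force: [0.1, 0.5, -0.5]
width: 0.0573
gripper_force: 0.0
redhi [298  65  18  15 169] [306.7  71.8] ray [0.5423 0.0436 0.125 ] depth [0.5427 0.0439 0.1233]
redhi [245 166  14  23 303] [251.6 176.8] ray [ 0.4765 -0.0618  0.125 ] depth [ 0.4765 -0.0615  0.1259]
((530.5244140625, -27.650192260742188), (254.77442932128906, 224.93406677246094), 85.42021942138672)
bar 899 ((533.3832397460938, 23.087228775024414), (56.46909713745117, 17.42351722717285), 67.04451751708984)
wheel 1130 ((534.2118530273438, 22.255903244018555), 38.77000427246094)
```

View pics/w3.png

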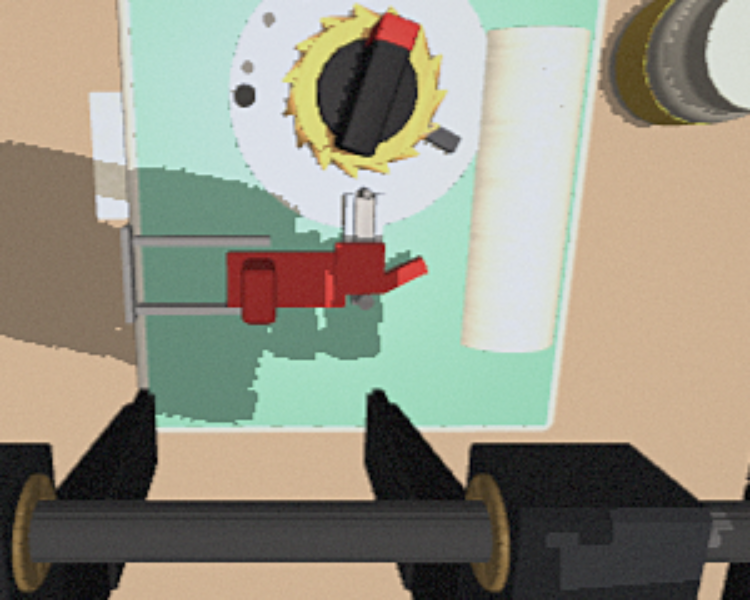

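The pawl is drawn out and the handle sits at about 38.5 mm travel. Next I go over the dial.

```bash
python3 -m handwheel '[[[0,0,0,0,0,9.1,100],[0,0,0,0,0,9.1,100],[5.5,0.8,0,0,0,0,100],[5.5,0.8,0,0,0,0,100],[0,0,0,0,0,0,100]]]'
python3 -m handwheel '[[[0,0,4,0,0,0,100],[0,0,4,0,0,0,100],[0,0,4,0,0,0,100],[0,0,2,0,0,0,100],[0,0,1.3,0,0,0,100],[0,0,0,0,0,0,100]]]'
```

```text
time: 7.45
eef_pos: [0.5337, 0.0263, 0.3241]
tcp_rot: [0.833, 0.554, -0.001, -0.001]
wrist_force: [-0.4, -1.1, 0.0]
width: 0.058
gripper_force: 0.0
time: 8.2
eef_pos: [0.5325, 0.0234, 0.1723]
tcp_rot: [0.834, 0.552, -0.001, -0.001]
wrist_force: [-0.8, 0.9, 0.7]
width: 0.0575
gripper_force: 0.0
```

```bash
python3 -m handwheel '[[[0,0.15,-0.35,0,0,0,150],[0,0,0,0,0,0,190],[0,0,0,0,0,0,205],[0,0,0,0,0,0,209],[0,0,0,0,0,0,209],[0,0,0,0,0,0,209]]]'; python3 -c "
from h import *
print(robot.observe()['torque'])"
```

```text
time: 8.95
eef_pos: [0.5343, 0.0231, 0.1767]
tcp_rot: [0.833, 0.553, 0.0, -0.0]
wrist_force: [0.3, -0.7, -0.2]
width: 0.0174
gripper_force: 0.0
[-0.05183835  0.04621431  0.01085259]
```

```bash
python3 -m handwheel '[[[0,0,0,0,0,-5,209],[0,0,0,0,0,-8,209],[0,0,0,0,0,-8,209],[0,0,0,0,0,-8,209],[0,0,0,0,0,-8,209],[0,0,0,0,0,-8,209],[0,0,0,0,0,-8,209],[0,0,0,0,0,-8,209],[0,0,0,0,0,-4,209],[0,0,0,0,0,0,209]]]'; python3 -c "
from h import *
s=robot.observe();print(s['torque'],np.degrees(R.from_quat(s['tcp_rot']).as_euler('zyx')))"
```

```text
time: 10.2
eef_pos: [0.534, 0.023, 0.1767]
tcp_rot: [0.406, 0.914, -0.0, -0.0]
wrist_force: [-3.5, -1.9, 2.5]
width: 0.0174
gripper_force: 1.7
[-0.33602089  0.60666422 -0.0254082 ] [-1.32056514e+02 -5.41254934e-02  1.79999109e+02]
```

```bash
cat > t.py <<'E'
from h import *
s=robot.observe();r=R.from_quat(s['tcp_rot']).as_matrix()
print('T',s['torque'].round(3),'F',s['wrist_force'].round(1),'ang',round(np.degrees(np.arctan2(r[1,0],r[0,0])),2),s['width'].round(4))
E
python3 -m handwheel '[[[0,0,0,0,0,-6,209],[0,0,0,0,0,-8,209],[0,0,0,0,0,-8,209],[0,0,0,0,0,-8,209],[0,0,0,0,0,-4,209],[0,0,0,0,0,-2,209],[0,0,0,0,0,0,209]]]';python3 t.py
python3 -m handwheel '[[[0,0,0,0,0,-2,209],[0,0,0,0,0,-1,209],[0,0,0,0,0,0,209]]]';python3 t.py
```

```text
time: 11.08
eef_pos: [0.5342, 0.023, 0.1767]
tcp_rot: [0.104, 0.995, -0.0, -0.0]
wrist_force: [-2.1, -2.7, -0.1]
width: 0.017
gripper_force: 1.5
time: 11.45
eef_pos: [0.5343, 0.023, 0.1767]
tcp_rot: [0.078, 0.997, 0.0, -0.0]
wrist_force: [-3.0, -3.1, -0.1]
width: 0.0174
gripper_force: 1.9Traceback (most recent call last):
  File "t.py", line 3, in <module>
    print('T',s['torque'].round(3),'F',s['wrist_force'].round(1),'ang',round(np.degrees(np.arctan2(r[1,0],r[0,0])),2),s['width'].round(4))
                                                                                                                      ^^^^^^^^^^^^^^^^
AttributeError: 'float' object has no attribute 'round'
Traceback (most recent call last):
  File "t.py", line 3, in <module>
    print('T',s['torque'].round(3),'F',s['wrist_force'].round(1),'ang',round(np.degrees(np.arctan2(r[1,0],r[0,0])),2),s['width'].round(4))
                                                                                                                      ^^^^^^^^^^^^^^^^
AttributeError: 'float' object has no attribute 'round'
```

```bash
sed -i "s/s\['width'\].round(4)/s['width']/" t.py; python3 t.py
for i in 1; do python3 -m handwheel '[[[0,0,0,0,0,-1,209],[0,0,0,0,0,0,209],[0,0,0,0,0,-1,209],[0,0,0,0,0,0,209]]]'; done;python3 t.py
```

```text
T [-0.557  0.619  0.047] F [-3.  -3.1 -0.1] ang 171.09 0.017376986195629503
time: 11.95
eef_pos: [0.5343, 0.0231, 0.1767]
tcp_rot: [0.06, 0.998, 0.0, 0.0]
wrist_force: [-2.3, -4.3, -0.8]
width: 0.0169
gripper_force: 2.1
T [-0.714  0.553 -0.061] F [-2.3 -4.3 -0.8] ang 173.09 0.01693506710983272
```

```bash
python3 -m handwheel '[[[0,0,0,0,0,-1,209],[0,0,0,0,0,0,209]]]' >/dev/null;python3 t.py; python3 -c "
from h import *
c=cam('wrist','w4.png')"
```

```text
T [-0.621  0.572 -0.004] F [-3.  -4.8 -0.1] ang 174.1 0.01711424661931292
```

View pics/w4.png

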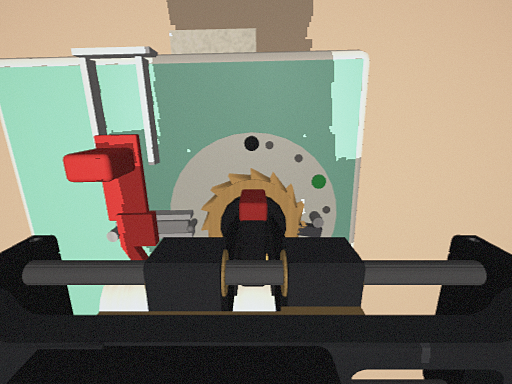

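The view down the gripper shows the pointer end at (254,205) almost in line with the home dot at (252,144), and the lug at (312,226) close to the pin at (318,217).

```bash
cat > p.py <<'E'
from h import *
c=cam('wrist');P=pts(c);f=c['frame'];hsv=cv2.cvtColor(f,cv2.COLOR_RGB2HSV)
H,S,V=[hsv[...,i].astype(int) for i in range(3)]
red=((H<8)|(H>172))&(S>150)&(V>60)&(np.hypot(P[...,0]-.534,P[...,1]-.023)<.045)&(P[...,2]>.119)&(P[...,2]<.13)
v,u=np.nonzero(red);q=np.array([ray(c,a,b,.123)[:2] for a,b in zip(u,v)])
d=q.mean(0)-[.5342,.0226];a=np.degrees(np.arctan2(d[1],d[0]))%360
print('pointer',len(u),q.mean(0).round(4),'ang',a.round(2),'theta',np.radians(175.4-a).round(3),cv2.minAreaRect(q.astype(np.float32)*1000))
E
python3 p.py
python3 -m handwheel '[[[0,0,0,0,0,-1,209],[0,0,0,0,0,0,209]]]' >/dev/null;python3 t.py;python3 p.py
```

```text
pointer 542 [0.5111 0.0252] ang 173.65 theta 0.031 ((511.03497314453125, 25.15264892578125), (15.823038101196289, 12.307756423950195), 84.14939880371094)
T [-0.692  0.567  0.006] F [-3.4 -4.4 -1.7] ang 175.09 0.017323321146293796
pointer 546 [0.5111 0.0247] ang 174.78 theta 0.011 ((510.99871826171875, 24.73340606689453), (15.8229341506958, 12.30738639831543), 85.158447265625)
```

```bash
for i in 1; do python3 -m handwheel '[[[0,0,0,0,0,-0.5,209],[0,0,0,0,0,0,209]]]' >/dev/null;python3 t.py;done
python3 p.py
```

```text
T [-0.696  0.622  0.012] F [-3.2 -3.8 -1.4] ang 175.58 0.016859993513184422
pointer 541 [0.511  0.0245] ang 175.31 theta 0.002 ((510.9634704589844, 24.525249481201172), (15.823066711425781, 12.307391166687012), 85.6464614868164)
```

```bash
python3 -m handwheel '[[[0,0,0,0,0,-0.5,209],[0,0,0,0,0,0,209]]]' >/dev/null;python3 t.py;python3 p.py
```

```text
T [-0.76   0.61  -0.064] F [-4.  -4.1 -1. ] ang 176.08 0.01742726434048692
pointer 540 [0.5111 0.0246] ang 175.01 theta 0.007 ((510.9248046875, 24.5705509185791), (16.260759353637695, 12.306924819946289), 86.14686584472656)
```

```bash
python3 -m handwheel '[[[0,0,0,0,0,-0.5,209],[0,0,0,0,0,0,209]]]' >/dev/null;python3 t.py;python3 p.py
```

```text
T [-0.819  0.656 -0.09 ] F [-4.8 -6.  -0.7] ang 176.58 0.01712061824135037
pointer 547 [0.5111 0.0246] ang 175.09 theta 0.005 ((510.8769226074219, 24.59933090209961), (15.832286834716797, 12.306581497192383), 86.64888763427734)
```

```bash
python3 -m handwheel '[[[0,0,0,0,0,-0.5,209],[0,0,0,0,0,0,209]]]' >/dev/null;python3 t.py;python3 p.py
```

```text
T [-0.96   0.733 -0.029] F [-4.4 -5.9 -0.7] ang 177.08 0.017517028570779275
pointer 542 [0.5111 0.0245] ang 175.4 theta 0.0 ((511.0894775390625, 24.523155212402344), (16.150028228759766, 12.400127410888672), 84.69803619384766)
```

The pointer has stopped at about 175.3° while the tool went on, so the dial is resting on the home stop. I back off the slack, open and go to the release.

```bash
python3 -m handwheel '[[[0,-0.04,0,0,0,1,209],[0,0,0,0,0,0,190],[0,0,0,0,0,0,150],[0,0,0,0,0,0,120],[0,0,-3,0,0,0,120],[0,0,-6,0,0,0,120],[0,0,-5,0,0,0,120],[0,0,0,0,0,0,120]]]'; python3 p.py
python3 -m handwheel '[[[0,0,0,0,0,10,120],[0,0,0,0,0,10,120],[0,0,0,0,0,10,120],[0,0,0,0,0,10,120],[0,0,0,0,0,10,120],[0,0,0,0,0,10,120],[0,0,0,0,0,10,120],[0,0,0,0,0,10,120],[0,0,0,0,0,10,120],[0,0,0,0,0,0.7,120]]]'
python3 -m handwheel '[[[-4.44,-2.53,0,0,0,0,120],[-4.44,-2.53,0,0,0,0,120],[0,0,0,0,0,0,120]]]'; python3 t.py; python3 p.py
```

```text
time: 14.8
eef_pos: [0.5351, 0.0227, 0.3202]
tcp_rot: [0.034, 0.999, -0.0, 0.003]
wrist_force: [-0.1, -0.5, -1.2]
width: 0.0505
gripper_force: 0.0
pointer 142 [0.5114 0.0243] ang 175.74 theta -0.006 ((511.8233337402344, 23.7323055267334), (15.428853988647461, 11.102773666381836), 86.15184783935547)
time: 16.1
eef_pos: [0.534, 0.0227, 0.3153]
tcp_rot: [0.735, 0.678, -0.001, -0.001]
wrist_force: [-0.3, 0.2, -0.5]
width: 0.0503
gripper_force: 0.0
time: 16.48
eef_pos: [0.4753, -0.0635, 0.3161]
tcp_rot: [0.735, 0.678, -0.0, -0.001]
wrist_force: [1.0, 0.3, 0.4]
width: 0.0504
gripper_force: 0.0
T [-0.058  0.053  0.031] F [1.  0.3 0.4] ang 85.43 0.05035611111398985
pointer 182 [0.5115 0.0245] ang 175.1 theta 0.005 ((511.8500671386719, 24.706867218017578), (15.593578338623047, 11.2672700881958), 86.82698822021484)
```

```bash
python3 -m handwheel '[[[0.15,0.1,4,0,0,0,120],[0,0,4,0,0,0,120],[0,0,3,0,0,0,120],[0,0,1.5,0,0,0,120],[0,0,0.95,0,0,0,150],[0,0,0,0,0,0,190],[0,0,0,0,0,0,205],[0,0,0,0,0,0,210],[0,0,0,0,0,0,210]]]'
python3 -m handwheel '[[[0,-0.4,0,0,0,0,210],[0,-0.6,0,0,0,0,210],[0,-0.6,0,0,0,0,210],[0,-0.6,0,0,0,0,210],[0,-0.6,0,0,0,0,210],[0,-0.5,0,0,0,0,210],[0,-0.3,0,0,0,0,210],[0,-0.15,0,0,0,0,210],[0,0,0,0,0,0,210]]]'
```

```text
time: 17.65
eef_pos: [0.4775, -0.0603, 0.1826]
tcp_rot: [0.735, 0.678, -0.0, -0.0]
wrist_force: [-4.4, 0.1, 2.4]
width: 0.0171
gripper_force: 1.5
time: 18.77
eef_pos: [0.4403, -0.0573, 0.1821]
tcp_rot: [0.735, 0.678, -0.0, -0.0]
wrist_force: [2.1, -0.1, 1.7]
width: 0.0165
gripper_force: 0.7
```

```bash
python3 -m handwheel '[[[0,-0.15,0,0,0,0,210],[0,0,0,0,0,0,210]]]'; python3 -m handwheel '[[[0,-0.1,0,0,0,0,210],[0,0,0,0,0,0,210]]]'
```

```text
time: 19.02
eef_pos: [0.4388, -0.0572, 0.1821]
tcp_rot: [0.735, 0.678, -0.0, -0.0]
wrist_force: [1.2, -0.8, -0.3]
width: 0.0168
gripper_force: 0.9
time: 19.27
eef_pos: [0.4379, -0.0571, 0.1821]
tcp_rot: [0.735, 0.678, -0.0, -0.0]
wrist_force: [1.5, -0.4, -0.6]
width: 0.017
gripper_force: 1.0
```

```bash
python3 -m handwheel '[[[0,-0.1,0,0,0,0,210],[0,0,0,0,0,0,210]]]'
```

```text
time: 19.52
eef_pos: [0.4369, -0.057, 0.1822]
tcp_rot: [0.735, 0.678, 0.0, -0.0]
wrist_force: [2.7, 0.0, -1.0]
width: 0.0169
gripper_force: 1.3
```

```bash
python3 -m handwheel '[[[0,-0.08,0,0,0,0,210],[0,0,0,0,0,0,210]]]'
```

```text
time: 19.77
eef_pos: [0.4367, -0.0571, 0.1822]
tcp_rot: [0.735, 0.678, 0.001, 0.001]
wrist_force: [5.9, 0.5, -3.7]
width: 0.0169
gripper_force: 3.1
```

```bash
python3 -m handwheel '[[[0,0.08,0,0,0,0,190],[0,0,0,0,0,0,150],[0,0,0,0,0,0,120],[0,0,-4,0,0,0,110],[0,0,-5,0,0,0,110],[0,0,-5,0,0,0,110],[0,0,0,0,0,0,100]]]'
python3 -c "
from h import *
c=cam('wrist');cv2.imwrite('pics/w5.png',cv2.resize(c['frame'][40:280,150:450,::-1],(750,600)))"
python3 p.py
python3 -m handwheel '[[[4.35,4.5,0,0,0,0,100],[4.35,4.5,0,0,0,0,100],[0,0,0,0,0,-10,100],[0,0,0,0,0,-10,100],[0,0,0,0,0,-10,100],[0,0,0,0,0,-10,100],[0,0,0,0,0,-10,100],[0,0,0,0,0,-10,100],[0,0,0,0,0,-10,100],[0,0,0,0,0,-10,100]]]'
python3 -m handwheel '[[[0,0,0,0,0,-10,100],[0,0,0,0,0,0,100]]]'; python3 t.py; python3 p.py
```

```text
time: 20.65
eef_pos: [0.4374, -0.0571, 0.3251]
tcp_rot: [0.735, 0.678, 0.002, 0.003]
wrist_force: [0.1, 0.2, -0.5]
width: 0.057
gripper_force: 0.0
pointer 187 [0.5114 0.0245] ang 175.34 theta 0.001 ((511.36639404296875, 24.400096893310547), (16.4197940826416, 11.575467109680176), 88.8284683227539)
time: 22.0
eef_pos: [0.5332, 0.0223, 0.3202]
tcp_rot: [0.124, 0.992, -0.0, -0.002]
wrist_force: [0.8, -0.7, 1.0]
width: 0.0576
gripper_force: 0.0
time: 22.25
eef_pos: [0.5332, 0.0223, 0.3206]
tcp_rot: [0.041, 0.999, 0.0, -0.001]
wrist_force: [-0.1, -0.3, -0.3]
width: 0.0576
gripper_force: 0.0
T [ 0.03   0.009 -0.014] F [-0.1 -0.3 -0.3] ang 175.31 0.057591050485338725
pointer 150 [0.5112 0.0245] ang 175.36 theta 0.001 ((511.6112976074219, 24.583511352539062), (15.498128890991211, 11.173129081726074), 85.37013244628906)
```

View pics/w5.png

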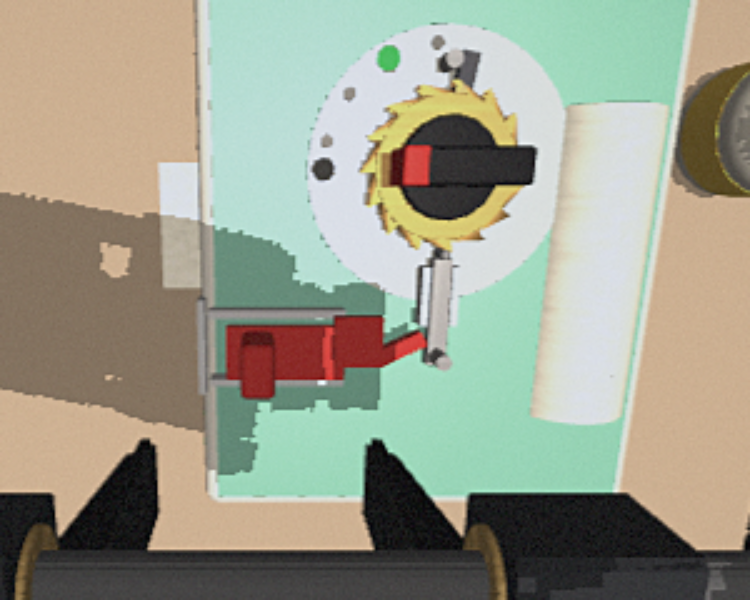

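The release is fully back, at (258,365) in the crop. The pawl nose is on the wheel at (440,260) and the pointer faces the home dot. I descend on the dial.

```bash
python3 -m handwheel '[[[-0.1,0,4,0,0,0,100],[0,0,4,0,0,0,100],[0,0,4,0,0,0,100],[0,0,2,0,0,0,100],[0,0,0.2,0,0,0,100],[0,0,0,0,0,0,150],[0,0,0,0,0,0,190],[0,0,0,0,0,0,205],[0,0,0,0,0,0,209],[0,0,0,0,0,0,209]]]'; python3 t.py; python3 p.py
```

```text
time: 23.55
eef_pos: [0.5346, 0.0222, 0.1804]
tcp_rot: [0.04, 0.999, 0.0, 0.0]
wrist_force: [-0.4, -0.5, 0.1]
width: 0.0184
gripper_force: 0.0
T [ 0.028 -0.029  0.001] F [-0.4 -0.5  0.1] ang 175.38 0.018421429660773803
pointer 513 [0.511  0.0246] ang 174.95 theta 0.008 ((511.086181640625, 24.685745239257812), (15.590612411499023, 11.926665306091309), 85.44373321533203)
```

```bash
python3 -m handwheel '[[[0,0.12,0.3,0,0,0,209],[0,0,0,0,0,2,209],[0,0,0,0,0,0,209]]]' >/dev/null; python3 t.py;python3 p.py
python3 -m handwheel '[[[0,0,0,0,0,2,209],[0,0,0,0,0,0,209]]]' >/dev/null; python3 t.py
python3 -m handwheel '[[[0,0,0,0,0,2,209],[0,0,0,0,0,0,209]]]' >/dev/null; python3 t.py;python3 p.py
```

```text
T [-1.035 -0.22   0.035] F [ 1.3 -6.  -0. ] ang 173.38 0.017097053885943254
pointer 544 [0.511  0.0247] ang 174.76 theta 0.011 ((511.16925048828125, 24.653465270996094), (15.834328651428223, 12.319024085998535), 84.07317352294922)
T [-1.356 -0.326  0.076] F [ 1.7 -8.3 -1. ] ang 171.39 0.017183156120662867
T [-1.452 -0.356  0.039] F [ 1.2 -8.1 -1. ] ang 169.39 0.01733945514425712
pointer 541 [0.5111 0.0256] ang 172.65 theta 0.048 ((511.10101318359375, 25.436859130859375), (16.27509307861328, 12.529947280883789), 82.13908386230469)
```

```bash
m(){ python3 t.py; }
python3 -m handwheel '[[[0,0,0,0,0,2,209],[0,0,0,0,0,0,209]]]' >/dev/null; m
python3 -m handwheel '[[[0,0,0,0,0,2,209],[0,0,0,0,0,0,209]]]' >/dev/null; m
python3 -m handwheel '[[[0,0,0,0,0,2,209],[0,0,0,0,0,0,209]]]' >/dev/null; m; python3 p.py
```

```text
T [-1.406 -0.268  0.188] F [ 1.6 -7.9 -0.5] ang 167.38 0.017106682224167953
T [-1.137 -0.15  -0.017] F [ 1.  -5.5  0.3] ang 165.38 0.016977909205883962
T [-1.188 -0.123 -0.003] F [ 1.2 -6.2 -0.4] ang 163.4 0.01694737581512688
pointer 537 [0.5119 0.0295] ang 162.76 theta 0.221 ((511.8674621582031, 29.565061569213867), (15.854564666748047, 12.32276439666748), 73.48530578613281)
```

```bash
m(){ python3 t.py; }
python3 -m handwheel '[[[0,0,0,0,0,2,209],[0,0,0,0,0,0,209]]]' >/dev/null; m
python3 -m handwheel '[[[0,0,0,0,0,2,209],[0,0,0,0,0,0,209]]]' >/dev/null; m
python3 -m handwheel '[[[0,0,0,0,0,2,209],[0,0,0,0,0,0,209]]]' >/dev/null; m; python3 p.py
```

```text
T [-1.205 -0.162 -0.01 ] F [ 1.5 -6.2  0.1] ang 161.41 0.017190673516860062
T [-1.386 -0.24   0.077] F [ 1.3 -7.5 -0.3] ang 159.42 0.017413318713477635
T [-1.59  -0.277  0.125] F [ 2.2 -8.7 -0.6] ang 157.42 0.01733588325518037
pointer 540 [0.5125 0.0311] ang 158.59 theta 0.293 ((512.471435546875, 30.950132369995117), (16.247636795043945, 12.336272239685059), 68.11601257324219)
```

```bash
m(){ python3 t.py; }
python3 -m handwheel '[[[0,0,0,0,0,0,209],[0,0,0,0,0,0,209],[0,0,0,0,0,0,209],[0,0,0,0,0,0,209]]]' >/dev/null; m
python3 -m handwheel '[[[0,0,0,0,0,2,209],[0,0,0,0,0,2,209],[0,0,0,0,0,2,209],[0,0,0,0,0,0,209]]]' >/dev/null; m
python3 -m handwheel '[[[0,0,0,0,0,2,209],[0,0,0,0,0,0,209]]]' >/dev/null; m
python3 -m handwheel '[[[0,0,0,0,0,2,209],[0,0,0,0,0,0,209]]]' >/dev/null; m
python3 -m handwheel '[[[0,0,0,0,0,2,209],[0,0,0,0,0,0,209]]]' >/dev/null; m
python3 p.py
```

```text
T [-1.55  -0.325  0.058] F [ 1.7 -9.1 -0.6] ang 157.45 0.017335835787241172
T [-1.892 -0.266  0.084] F [  1.4 -11.4  -0.4] ang 151.42 0.017254970376564916
T [-1.972 -0.28   0.126] F [  1.1 -11.1  -0. ] ang 149.43 0.017566011159048413
T [-2.084 -0.245  0.183] F [  1.6 -12.   -0.9] ang 147.43 0.017245078496602284
T [-2.15  -0.252  0.106] F [  1.6 -10.4  -1.4] ang 145.43 0.016965671493844803
pointer 540 [0.5144 0.0349] ang 148.07 theta 0.477 ((514.4542236328125, 34.90422058105469), (15.838634490966797, 12.327579498291016), 56.06987762451172)
```

```bash
m(){ python3 t.py; }
python3 -m handwheel '[[[0,0,0,0,0,2,209],[0,0,0,0,0,0,209]]]' >/dev/null; m
python3 -m handwheel '[[[0,0,0,0,0,1.5,209],[0,0,0,0,0,0,209]]]' >/dev/null; m; python3 p.py
```

```text
T [-1.379  0.179 -0.051] F [-1.4 -6.4  1.4] ang 143.39 0.017262559513012962
T [-1.176  0.177  0.019] F [-1.5 -6.3  1.4] ang 141.91 0.017076056816502275
pointer 535 [0.516  0.0374] ang 140.78 theta 0.604 ((515.9675903320312, 37.43229293823242), (15.871362686157227, 12.347914695739746), 51.99718475341797)
```

```bash
m(){ python3 t.py; }
python3 -m handwheel '[[[0,0,0,0,0,1.5,209],[0,0,0,0,0,0,209]]]' >/dev/null; m
python3 -m handwheel '[[[0,0,0,0,0,1.5,209],[0,0,0,0,0,0,209]]]' >/dev/null; m; python3 p.py
```

```text
T [-1.17   0.132  0.049] F [-0.2 -6.6  1. ] ang 140.42 0.017191769932785546
T [-1.149  0.107  0.008] F [-0.3 -7.3  2.5] ang 138.91 0.017432825864515118
pointer 544 [0.5168 0.0383] ang 137.89 theta 0.655 ((516.7197875976562, 38.416473388671875), (15.881266593933105, 12.348831176757812), 48.99882125854492)
```

```bash
m(){ python3 t.py; }
python3 -m handwheel '[[[0,0,0,0,0,0,209],[0,0,0,0,0,0,209],[0,0,0,0,0,0,209],[0,0,0,0,0,0,209],[0,0,0,0,0,0,209]]]' >/dev/null; m
python3 -m handwheel '[[[0,0,0,0,0,3,209],[0,0,0,0,0,3,209],[0,0,0,0,0,3,209],[0,0,0,0,0,2,209],[0,0,0,0,0,2,209],[0,0,0,0,0,0,209]]]' >/dev/null; m
python3 -m handwheel '[[[0,0,0,0,0,1.5,209],[0,0,0,0,0,0,209]]]' >/dev/null; m
python3 -m handwheel '[[[0,0,0,0,0,1.5,209],[0,0,0,0,0,0,209]]]' >/dev/null; m; python3 p.py
```

```text
T [-1.222  0.142  0.017] F [-0.7 -6.4  0.6] ang 138.93 0.016771301844548215
T [-1.393  0.5    0.077] F [-2.6 -8.5  0.7] ang 125.92 0.016935884117856646
T [-1.556  0.42   0.099] F [-2.2 -7.8  1.9] ang 124.43 0.01738013526086161
T [-1.521  0.477  0.132] F [-2.4 -8.6  0.8] ang 122.93 0.016883613321157485
pointer 539 [0.5205 0.0418] ang 125.54 theta 0.87 ((520.404296875, 41.81848907470703), (16.0765438079834, 12.45022201538086), 35.9560546875)
```

```bash
m(){ python3 t.py; }
python3 -m handwheel '[[[0,0,0,0,0,1.5,209],[0,0,0,0,0,0,209]]]' >/dev/null; m
python3 -m handwheel '[[[0,0,0,0,0,1.5,209],[0,0,0,0,0,0,209]]]' >/dev/null; m; python3 p.py
```

```text
T [-1.504  0.491  0.117] F [-2.9 -8.3  0.8] ang 121.43 0.01724173717198092
T [-1.504  0.449  0.122] F [-3.2 -8.9  0.8] ang 119.93 0.017258251089326968
pointer 539 [0.5215 0.0424] ang 122.57 theta 0.922 ((521.4920043945312, 42.32693099975586), (15.813399314880371, 12.37566089630127), 30.56814956665039)
```

```bash
m(){ python3 t.py; }
python3 -m handwheel '[[[0,0,0,0,0,1.5,209],[0,0,0,0,0,0,209]]]' >/dev/null; m
python3 -m handwheel '[[[0,0,0,0,0,1.5,209],[0,0,0,0,0,0,209]]]' >/dev/null; m; python3 p.py
```

```text
T [-0.522  0.291  0.025] F [-1.6 -2.3  1.1] ang 118.4 0.01711102460748386
T [-0.606  0.349 -0.002] F [-2.1 -2.3 -0.4] ang 116.87 0.017237008992961954
pointer 545 [0.524  0.0439] ang 115.73 theta 1.041 ((523.9268798828125, 43.900482177734375), (15.894885063171387, 11.765817642211914), 26.950132369995117)
```

The third click was felt at about 0.94 rad. I pause, then ease back.

```bash
m(){ python3 t.py; }
python3 -m handwheel '[[[0,0,0,0,0,0,209],[0,0,0,0,0,0,209],[0,0,0,0,0,0,209],[0,0,0,0,0,0,209],[0,0,0,0,0,0,209]]]' >/dev/null; m
python3 -m handwheel '[[[0,0,0,0,0,-1.5,209],[0,0,0,0,0,-1.5,209],[0,0,0,0,0,0,209]]]' >/dev/null; m;python3 p.py
python3 -m handwheel '[[[0,0,0,0,0,-1,209],[0,0,0,0,0,0,209]]]' >/dev/null; m;python3 p.py
```

```text
T [-0.608  0.761 -0.075] F [-3.2 -3.5 -3. ] ang 116.89 0.017028176168842373
T [-0.479  1.006 -0.067] F [-4.5 -3.6 -2.3] ang 119.9 0.017388466018055975
pointer 534 [0.5233 0.0435] ang 117.51 theta 1.01 ((523.3870849609375, 43.48366928100586), (15.88827133178711, 12.36160659790039), 29.144866943359375)
T [-0.383  1.119 -0.14 ] F [-5.5 -1.8 -1.5] ang 120.89 0.01728767395326655
pointer 536 [0.5233 0.0436] ang 117.51 theta 1.01 ((523.4036254882812, 43.570777893066406), (15.870797157287598, 12.37207317352295), 30.195520401000977)
```

```bash
m(){ python3 t.py; }
python3 -m handwheel '[[[0,0,0,0,0,-1,209],[0,0,0,0,0,0,209]]]' >/dev/null; m;python3 p.py
```

```text
T [-0.44   1.244 -0.042] F [-6.5 -1.4 -1.3] ang 121.89 0.01706953857487191
pointer 536 [0.5233 0.0436] ang 117.57 theta 1.009 ((523.3142700195312, 43.600894927978516), (16.211994171142578, 12.363127708435059), 27.09135627746582)
```

```bash
m(){ python3 t.py; }
python3 -m handwheel '[[[0,0,0,0,0,-1,209],[0,0,0,0,0,0,209]]]' >/dev/null; m;python3 p.py; python3 -c "
from h import *
c=cam('wrist');cv2.imwrite('pics/w6.png',cv2.resize(c['frame'][90:290,60:360,::-1],(750,500)))"
```

```text
T [-0.441  1.314 -0.13 ] F [-7.9 -1.6 -0.1] ang 122.88 0.017240607205623506
pointer 537 [0.5232 0.0435] ang 117.75 theta 1.006 ((523.2128295898438, 43.550071716308594), (16.16974639892578, 12.372243881225586), 28.608444213867188)
```

View pics/w6.png

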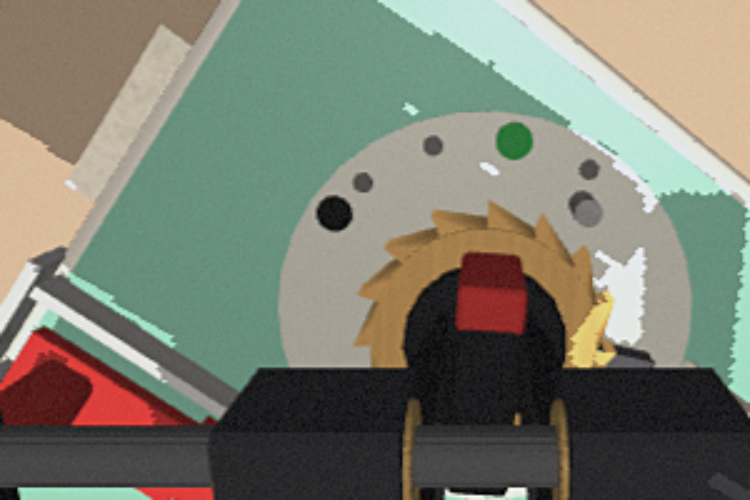

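The pointer has stayed at 117.6° for several steps while the tool advanced, and it faces the green dot near (514,140). The dial is resting on the pawl. I unload, open, rise clear and check.

```bash
python3 -m handwheel '[[[0,-0.05,0,0,0,2.5,209],[0,-0.04,0,0,0,0.5,200],[0,0,0,0,0,0,180],[0,0,0,0,0,0,140],[0,0,0,0,0,0,100],[0,0,-3,0,0,0,100],[0,0,-5,0,0,0,100],[0,0,-5,0,0,0,100],[0,0,0,0,0,0,100]]]'; python3 t.py; python3 p.py; python3 -c "
from h import *
c=cam('wrist');cv2.imwrite('pics/w7.png',c['frame'][:,:,::-1])"
```

```text
time: 35.22
eef_pos: [0.5347, 0.023, 0.3107]
tcp_rot: [0.501, 0.866, 0.002, 0.003]
wrist_force: [0.2, -0.1, -0.4]
width: 0.0576
gripper_force: 0.0
T [ 0.044  0.023 -0.001] F [ 0.2 -0.1 -0.4] ang 119.9 0.05764225496030455
pointer 159 [0.5232 0.043 ] ang 118.33 theta 0.996 ((523.483154296875, 42.87095642089844), (16.00908851623535, 10.80314826965332), 29.891176223754883)
```

View pics/w7.png

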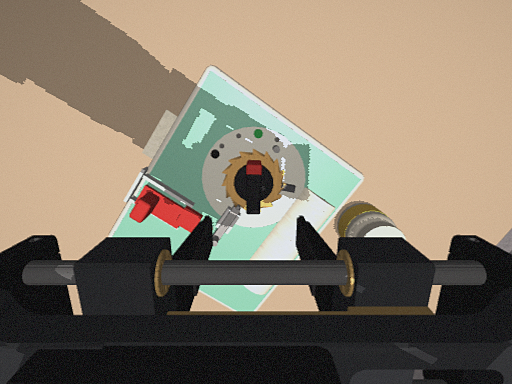

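The pointer at (254,168) faces the green dot at (258,133), the pawl is in the wheel at (230,218), and the robot is clear.

```bash
python3 -c "
from workcell import robot
print(robot.hand_in())"
```

```text
the job is handed in; nothing more can be done
None
```

I handed the job in at about 35 s. The dial was turned back to its home stop and the release drawn fully back. I then advanced the dial click by click to the third click (about 1.0 rad, pointing at the green dot), eased it back onto the pawl and let go, with the robot clear.

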